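# Lock the drum grater's spindle with its cross pin

### The job

Lock the drum grater so that its sharp drum cannot turn while it is cleaned: take the lock pin from its parking post and stand it in the bore on top of the bearing block, then turn the crank gently away from you over the top until the pin drops into the spindle's hidden cross-hole and the crank comes up firm against the pin. Do not force it further, or the pin bends: let go of the crank and push the pin gently but fully home, until its collar sits on the block. Leave the other things on the worktop where they are.

Things in the scene. Friction and masses are not known exactly. Their poses are not given: they have to be found in the camera images.
- grater: hand-cranked drum grater: white frame, steel drum under a square white hopper (x -36 to 47, y -50 to 40 mm, rim 173 mm high); fixed to the worktop. Origin: underside of its foot below the drum; z up; y along the level shaft (81 mm high), crank at -y, lock end at +y; x points away from the robot, give or take 0.3 rad of yaw.
- park_post (a point): mouth of the parking post, a white tube 21 mm across standing on the grater's foot at its +y end, mouth 48 mm above the worktop; the pin stands in it loosely and must be lifted 40 mm to clear it (axes as the grater's)
- lock_pin: steel pin, 50 to 80 g, with a round black knob. Origin: centre of its collar's underside; z up along the pin. Shank 10 mm across, 72 mm long below the collar, the last 3 mm tapered to 6 mm; collar 22 mm across, 4 mm thick; knob 23 mm across, 6 to 34 mm above the origin, gripped from above. It starts in the parking post, collar 85 mm above the worktop.
- pin_tip (a point): the pin's lower end, 72 mm below its collar's underside, on its axis
- lock_bore (a point): centre of the mouth of the upright bore in the flat top of the white bearing block (58 mm in x, 36 mm in y, top 120 mm above the worktop; axes as the grater's). Bore 11.4 mm wide, slightly chamfered, 22 mm deep; below it lies the spindle nose. A pin stood in it rests on the nose, its collar about 49 mm above the block.
- nose (a point): centre of the spindle nose inside the block, on the shaft's axis: a solid steel cylinder 32 mm across that turns with crank and drum, with one straight cross-hole 11 mm wide, not seen, at an unknown angle to the crank. Turn the handle from its start over the top, away from the robot (+x): the hole comes under the bore after 0.6 to 1.2 rad.
- lower_bush (a point): mouth of the lower bush, 17 mm below the shaft's axis, in line with the bore. Its two spring balls stop a dropped pin, so that the collar stays some 5 to 12 mm above the block; pushing on past them takes about 10 to 20 N, until the collar sits on the block and everything goes rigid.
- crank_axis (a point): point on the shaft's axis level with the middle of the crank handle (axes as the grater's; the shaft runs along y). Once the pin has dropped in, the crank still turns some 0.2 rad, then comes up firm on the pin; 5 to 12 N at the handle over the running friction is firm, more than about 20 N bends the pin.
- crank_grip (a point): middle of the crank's black handle, a free-running sleeve 18 mm across and 50 mm long, parallel to the shaft, 55 mm from its axis; the arm joins it 27 mm to the +y side. The shaft turns with friction, about 2 N at the handle, and stays put. The handle starts anywhere from just below level on the robot's side to 0.5 rad short of the top.
- sugar_canister: pale lidded canister, 84 mm across, 110 mm high; bystander, origin at the centre of its underside
- coffee_jar: coffee jar with black lid, 71 mm across, 98 mm high; bystander, origin at the centre of its underside
- cocoa_tin: pale tin with steel lid, 69 mm across, 105 mm high; bystander, origin at the centre of its underside
- tumbler: clear glass, 80 mm across, 88 mm high; bystander, origin at the centre of its underside
- lemon: lemon, 78 mm long; bystander, origin at the centre of its underside
- garlic: garlic bulb, 60 mm; bystander, origin at the centre of its underside
- apple: green apple, 75 mm; bystander, origin at the centre of its underside
- peeler: red peeler, 170 mm long; bystander, origin at the centre of its underside
Mind the look-alikes: they are no part of the job. What is shaped like the lock_pin but brown is not meant.

How it is judged:
By the outcome, as a careful person would: the job done as asked, in the order asked, and still so for the second after the job is handed in, with the robot touching nothing.
It also fails if it takes over 64 s, if anything falls off the work surface, if the arm or the gripper's body presses on something with over 40 N, if the wrist force passes 120 N, or if a joint passes its speed limit or range.

### The arm

A 6-joint arm with a two-finger parallel gripper is mounted at the origin on a cart in front of the work surface, level with it; the furniture and walls round the work are solid. World frame = base frame: x ahead of the robot, y to its left, z up, the work surface at z = 0. Lengths are in m, angles in rad, forces in N, time in s.
With the tool pointing down it reaches from about 0.35 to 0.975 m from the base axis. Payload 4.9 kg.
Tool frame: the origin (TCP) lies at the very end of the fingers, on their centre line; the grasp point (between the pads) lies 19 mm behind it (ctrl.grasp_offset is the distance from the TCP to the grasp point, in m); z points along the fingers, y is the line along which they close (so a half turn about z gives the same grasp; the last joint's range is limited). The gripper opens to 85 mm and grips with 20 to 120 N. Pads are 22 mm wide; open, the fingers measure 114 mm over their backs; the gripper's body (76 mm by 85 mm) begins 54 mm behind the grasp point. The pads swing forward as they close: fully open they stand 13 mm farther back than shut.
Start: joints at [1.162, 0.053, 1.613, -0, 1.476, -0.119], TCP at [0.179, 0.599, 0.231] pointing down, gripper open.
Joint ranges: [-3.01, 3.01], [-1.01, 2.22], [0.06, 2.58], [-1.02, 4.17], [0.09, 2.62], [-3.14, 3.14]. Speed limits (rad/s): [2.57, 2.57, 3.14, 3.14, 3.14, 3.14].

### API

Orientations are given as a rotation vector (axis times angle).
In Python, from station import ctrl, optics gives the robot as it stands.
- The arm moves only by the shell command python3 -m handwheel 'ROWS' [OPENING] [FORCE]. ROWS is JSON, a list of rows, each an object of numbers: "tx", "ty", "tz": the shift along the tool's x, y, z in mm; "roll": the turn about the tool's z in rad. A call has 1 to 12 rows; each row shifts and turns the commanded pose from where the row before left it, along the tool's axes as they then stand; what a row does not reach is not made up. A row lasts 1/12 s, in which the tool goes at most 41.7 mm and 7.16 degrees, less where a joint would pass 70% of its speed; a pose out of reach is approached as far as the arm can. A call with a gripper value outside its range is refused whole. OPENING is the finger opening in mm, from 0 to 85.4, set as the call begins (- or left out, the last holds). The fingers move at their own pace and stop on an object; FORCE is the grip in N (left out, the last holds). Time passes only in rows, so rows that do not move let the fingers close. It gives the time, the measured TCP pose, the force, the opening and the grip force at its end, in the units of the state.
- ctrl.get_obs(): the state, without advancing time (a new reading comes with each control period).
- optics.get_image(name): name is "scene" or "side" or "wrist"; returns (picture, depth): 420x560x3 uint8, red, green, blue; 420x560 float32, m along the optical axis (not along the pixel's ray), 0 where there is no reading.
- optics.camera_params(name): a dict with "mtx" (3x3 intrinsics, pixels), "extrinsics" (4x4, takes a point from camera to world coordinates); the wrist camera has in their place "tool_from_camera" (4x4, takes a point from camera to tool coordinates, whose origin is the TCP and whose axes are the flange's). Camera axes: x right, y down, z forward; pixel columns grow to the right and rows downward; lengths in m; the calibration is good to about 2 mm. A picture is of the moment at which its call begins: read the wrist's pose just before it. camera_params takes no time and is no camera call.
- ctrl.finish_job(): hands the job in; it is judged then, once.
The state is a dict: "t": time; "q": joint angles; "dq": joint speeds; "effort": joint torques, N m; "tool_pos": TCP position; "tool_rot": TCP orientation; "contact_force": force on the tool from outside, world axes, zero at the start; "wrist_torque": the same for the moment, N m; "opening": finger opening in m; "grip_force": force on a finger pad.
Only numpy, scipy, OpenCV 4.12 (cv2) and the standard library are available. Lean on these libraries where they do the work, as an engineer would, in place of code of your own. Each camera call takes 0.05 s, during which the arm holds its last target. There are 200 camera calls.

## Working session

There is one attempt and no reset: what is moved stays moved. The work goes in short steps, Python scripts to look and compute and a shell command to move; the robot and the scene stay as the last step left them, time stands still between calls to the robot, and variables do not carry over. Pictures are saved under pics/ and viewed, at most 10 in all, crops included, and the job is handed in when it is done.

```bash
ls; mkdir -p pics; cat > h.py <<'E'
import numpy as np, cv2
from station import ctrl, optics
from scipy.spatial.transform import Rotation as R
def grab(n,save=None):
    o=ctrl.get_obs(); im,d=optics.get_image(n); p=optics.camera_params(n)
    if n=="wrist":
        T=np.eye(4);T[:3,:3]=R.from_rotvec(o["tool_rot"]).as_matrix();T[:3,3]=o["tool_pos"]; E=T@p["tool_from_camera"]
    else: E=p["extrinsics"]
    if save: cv2.imwrite("pics/"+save,im[:,:,::-1])
    K=np.array(p["mtx"]);v,u=np.mgrid[:420,:560]
    P=np.stack([(u-K[0,2])/K[0,0]*d,(v-K[1,2])/K[1,1]*d,d],-1)@E[:3,:3].T+E[:3,3]
    P[d==0]=np.nan
    return im,d,P,K,E
E
python3 - <<'E'
from h import *
for n in("scene","side"):
    im,d,P,K,E=grab(n,n+".png"); np.savez(n+".npz",im=im,P=P,K=K,E=E); print(n,E.round(3).tolist(),K.tolist())
a=cv2.imread("pics/scene.png");print(ctrl.get_obs())
E
```

```text
pics
scene [[-0.622, -0.558, 0.549, 0.084], [-0.783, 0.459, -0.421, 0.262], [-0.017, -0.691, -0.723, 0.794], [0.0, 0.0, 0.0, 1.0]] [[394.99385250156797, 0.0, 279.491516312528], [0.0, 394.99385250156797, 210.14259692475886], [0.0, 0.0, 1.0]]
side [[0.286, -0.429, 0.857, -0.403], [-0.958, -0.105, 0.268, -0.425], [-0.025, -0.897, -0.44, 0.607], [0.0, 0.0, 0.0, 1.0]] [[511.62640242690446, 0.0, 275.4951075642839], [0.0, 511.62640242690446, 211.9468515252296], [0.0, 0.0, 1.0]]
{'t': 0.1, 'q': array([ 1.16201239e+00,  5.33252848e-02,  1.61416224e+00,  4.63096388e-06,
        1.47598173e+00, -1.19003287e-01]), 'dq': array([-0.00050712, -0.00126596, -0.00236452,  0.00066378,  0.00225501,
       -0.0016184 ]), 'effort': array([-8.78288375e-06, -3.94908071e+01, -3.71363068e+01, -6.11117207e-05,
        3.98165721e-03, -1.32191857e-05]), 'tool_pos': array([0.17836457, 0.59842322, 0.23016128]), 'tool_rot': array([-4.53524597e-01, -3.10818411e+00,  2.84336889e-03]), 'contact_force': array([-0.25841714,  0.01232126, -0.77116883]), 'wrist_torque': array([0.00617344, 0.0085185 , 0.01380309]), 'grip_force': 0.0, 'opening': 0.08547386092558489}
```

View pics/scene.png

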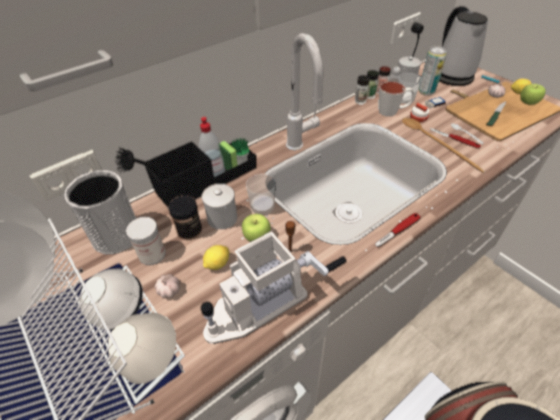

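View pics/side.png

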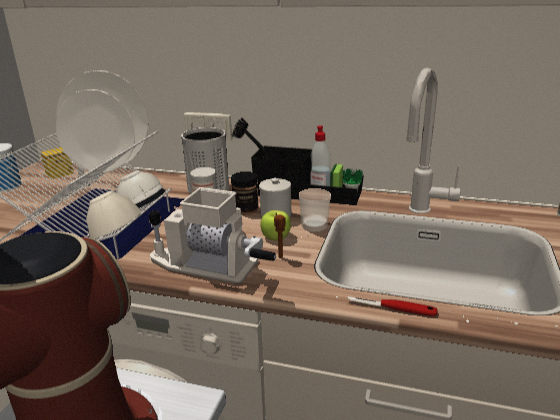

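The scene view shows the black-knobbed pin at about (208,309), the block top at (236,288), the hopper at (268,255) and the crank handle at (337,264). The brown look-alike is at (290,228). In the side view the pin is at (156,218) and the handle at (262,254).

```bash
python3 - <<'E'
from h import *
for n,box in(("scene",(190,230,360,345)),("side",(140,180,300,285))):
    z=np.load(n+".npz");P=z["P"];im=z["im"].astype(int);x0,y0,x1,y1=box
    s=np.zeros((420,560),bool);s[y0:y1,x0:x1]=1
    dark=im.max(2)<60
    bright=(im.min(2)>120)
    def rep(name,m):
        Q=P[m&s];Q=Q[~np.isnan(Q).any(1)]
        if len(Q)<5: print(n,name,len(Q));return
        print(n,name,len(Q),"med",np.median(Q,0).round(4),"min",Q.min(0).round(3),"max",Q.max(0).round(3))
        if len(Q)>20:
            r=cv2.minAreaRect((Q[:,:2]*1000).astype(np.float32)); print("   rect",np.round(r[0],1),np.round(r[1],1),round(r[2],1))
    rep("rim",(abs(P[...,2]-.173)<.004)); rep("block",(abs(P[...,2]-.120)<.004)&bright)
    nn,l,st,c=cv2.connectedComponentsWithStats((dark&s).astype(np.uint8))
    for i in range(1,nn):
        if st[i,4]>25: print(c[i].round(0)); rep("dark%d"%i,l==i)
s=cv2.imread("pics/scene.png")[225:350,190:360];t=cv2.imread("pics/side.png")[180:290,140:300]
a=cv2.resize(s,(544,400),interpolation=cv2.INTER_CUBIC)
cv2.imwrite("pics/c1.png",cv2.resize(np.hstack([cv2.resize(s,(400,294)),cv2.resize(t,(400,294))]),(800,588),interpolation=3))
E
```

```text
scene rim 435 med [0.4759 0.0019 0.1713] min [ 0.434 -0.048  0.169] max [0.526 0.046 0.175]
   rect [480.2  -1.4] [90.  87.1] 85.8
scene block 480 med [0.4813 0.0747 0.1189] min [ 0.452 -0.017  0.116] max [0.525 0.095 0.124]
   rect [491.4  46.3] [ 68.1 114.2] 16.6
[194. 233.]
scene dark1 65 med [0.7475 0.0335 0.0188] min [0.745 0.013 0.008] max [0.752 0.046 0.038]
   rect [748.2  29.1] [ 5.4 32.5] 6.2
[336. 264.]
scene dark2 102 med [ 0.4089 -0.1357  0.1004] min [ 0.404 -0.16   0.093] max [ 0.418 -0.115  0.105]
   rect [ 409.4 -137.4] [43.9 10.9] 81.1
[207. 309.]
scene dark3 116 med [0.4805 0.1384 0.1166] min [0.475 0.128 0.098] max [0.494 0.148 0.121]
   rect [484.  137.5] [19.1 18.4] 58.5
side rim 263 med [ 0.4763 -0.0021  0.171 ] min [ 0.434 -0.051  0.169] max [0.528 0.043 0.174]
   rect [480.3  -4.4] [90.3 88. ] 85.5
side block 198 med [0.4798 0.0816 0.1188] min [0.451 0.057 0.116] max [0.649 0.252 0.123]
   rect [550.6 148.2] [263.6  46.9] 42.9
[246. 195.]
side dark1 708 med [0.7534 0.0176 0.0501] min [ 0.517 -0.05  -0.001] max [0.877 0.06  0.17 ]
   rect [692.5  13.8] [367.4  
[... 197 characters left out ...]
 0.2198 0.0804] min [0.598 0.209 0.065] max [0.682 0.243 0.089]
   rect [637.8 220.6] [24.  86.4] 73.6
[156. 214.]
side dark5 772 med [0.6711 0.2402 0.0025] min [ 0.472  0.123 -0.003] max [0.798 0.295 0.12 ]
   rect [629.8 223.6] [355.5 102.1] 18.5
[280. 234.]
side dark10 191 med [ 0.5535 -0.1347  0.0667] min [ 0.544 -0.145  0.   ] max [ 0.633 -0.116  0.102]
   rect [ 587.1 -123.1] [90.4 20.1] 19.3
[205. 250.]
side dark29 80 med [0.4512 0.0024 0.0585] min [ 0.439 -0.038  0.028] max [0.495 0.054 0.074]
   rect [465.7   8.8] [97.8 47.9] 82.5
[262. 254.]
side dark32 204 med [ 0.4064 -0.1413  0.0968] min [ 0.402 -0.166 -0.001] max [ 0.542 -0.116  0.104]
   rect [ 465.3 -122.1] [145.4  47.1] 18.8
```

View pics/c1.png

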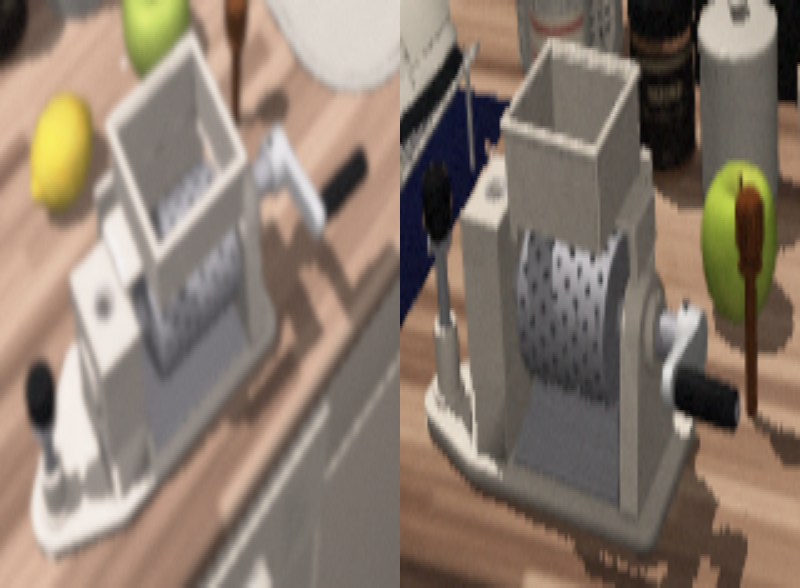

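The crop confirms the layout. The pin stands in its post left of the block, the bore is visible on the block top, and the crank handle is slightly above level on the robot's side. Next I'll look at the block from above with the wrist camera.

```bash
cat >> h.py <<'E'
def go(target,yv=None):
    """print rows-units from the measured pose: tool shift mm, roll rad so that tool y is along +-yv (world xy)"""
    o=ctrl.get_obs();M=R.from_rotvec(o["tool_rot"]).as_matrix();s=M.T@(np.array(target)-o["tool_pos"])*1000
    r=None
    if yv is not None:
        w=M.T@np.array([*yv,0.]); r=np.arctan2(-w[0],w[1]); r=(r+np.pi/2)%np.pi-np.pi/2
    print("t",round(o["t"],2),"pos",o["tool_pos"].round(4),"shift",s.round(1),"roll",r,"q6",o["q"][5].round(2),"Fc",o["contact_force"].round(1),"op",round(o["opening"],4)); print(M.round(3).tolist())
E
python3 - <<'E'
from h import *
print(np.round(optics.camera_params("wrist")["tool_from_camera"],3).tolist())
go([0.40,0.10,0.31],[1,0.1])
E
```

```text
[[0.001, -0.955, -0.297, 0.077], [1.0, 0.001, -0.0, 0.001], [0.0, -0.297, 0.955, -0.143], [0.0, 0.0, 0.0, 1.0]]
t 0.1 pos [0.1784 0.5984 0.2302] shift [-354.8 -414.5  -79.1] roll 1.181347333936467 q6 -0.12 Fc [-0.3  0.  -0.8] op 0.0855
[[-0.958, 0.286, -0.001], [0.286, 0.958, -0.002], [0.0, -0.002, -1.0]]
```

```bash
python3 -m handwheel '[{"tx":-28.9,"ty":-27.4,"tz":-6},{"tx":-28.9,"ty":-27.4,"tz":-6},{"tx":-28.9,"ty":-27.4,"tz":-6},{"tx":-28.9,"ty":-27.4,"tz":-6},{"tx":-28.9,"ty":-27.4,"tz":-6},{"tx":-28.9,"ty":-27.4,"tz":-6},{"tx":-28.9,"ty":-27.4,"tz":-6},{"tx":-28.9,"ty":-27.4,"tz":-6},{"tx":-28.9,"ty":-27.4,"tz":-6},{"tx":-28.9,"ty":-27.4,"tz":-6},{"tx":-28.9,"ty":-27.4,"tz":-6},{"tx":-28.9,"ty":-27.4,"tz":-6}]'
python3 -m handwheel '[{"roll":0.118},{"roll":0.118},{"roll":0.118},{"roll":0.118},{"roll":0.118},{"roll":0.118},{"roll":0.118},{"roll":0.118},{"roll":0.118},{"roll":0.118}]'
python3 -c "
from h import *
go([0.475,0.08,0.30],[1,0.1])"
```

```text
t 0.1 pos [0.1784 0.5984 0.2302] shift [-432.4 -412.2  -69.2] roll 1.181347333936467 q6 -0.12 Fc [-0.3  0.  -0.8] op 0.0855
[[-0.958, 0.286, -0.001], [0.286, 0.958, -0.002], [0.0, -0.002, -1.0]]$[0]: bad value
$[0]: bad value
```

```bash
python3 -m handwheel '[{"tx":-28.9,"ty":-27.4,"tz":-6,"roll":0},{"tx":-28.9,"ty":-27.4,"tz":-6,"roll":0}]'; python3 -m handwheel '[{"tx":0,"ty":0,"tz":0,"roll":0.118}]';python3 -m handwheel -h
```

```text
t: 0.27
tool_pos: [0.2176, 0.5292, 0.2415]
tool_rot: [-0.448, -3.108, 0.005]
contact_force: [1.4, 0.2, 0.7]
opening: 0.0857
grip_force: 0.0
t: 0.35
tool_pos: [0.2206, 0.5263, 0.2434]
tool_rot: [0.643, 3.073, -0.003]
contact_force: [0.8, 1.4, 0.1]
opening: 0.0854
grip_force: 0.0invalid input: not JSON, or not a number
```

```bash
python3 -m handwheel '[{"tx":0,"ty":0,"tz":-6,"roll":0.118},{"tx":0,"ty":0,"tz":-6,"roll":0.118},{"tx":0,"ty":0,"tz":-6,"roll":0.118},{"tx":0,"ty":0,"tz":-6,"roll":0.118},{"tx":0,"ty":0,"tz":-6,"roll":0.118},{"tx":0,"ty":0,"tz":-6,"roll":0.118},{"tx":0,"ty":0,"tz":-6,"roll":0.118},{"tx":0,"ty":0,"tz":-6,"roll":0.118},{"tx":0,"ty":0,"tz":-6,"roll":0.118}]'
python3 -c "
from h import *
go([0.475,0.08,0.30],[1,0.1])"
```

```text
t: 1.1
tool_pos: [0.2182, 0.5296, 0.2969]
tool_rot: [2.113, 2.324, -0.002]
contact_force: [-0.7, 0.4, -0.3]
opening: 0.085
grip_force: 0.0
t 1.1 pos [0.2182 0.5296 0.2969] shift [-472.   212.9   -2.8] roll -0.004476788701704315 q6 0.95 Fc [-0.7  0.4 -0.3] op 0.085
[[-0.095, 0.995, -0.001], [0.995, 0.095, -0.001], [-0.001, -0.001, -1.0]]
```

Distance 518 mm, so 13 rows.

```bash
python3 -m handwheel '[{"tx":-37,"ty":16.5,"tz":0,"roll":0},{"tx":-37,"ty":16.5,"tz":0,"roll":0},{"tx":-37,"ty":16.5,"tz":0,"roll":0},{"tx":-37,"ty":16.5,"tz":0,"roll":0},{"tx":-37,"ty":16.5,"tz":0,"roll":0},{"tx":-37,"ty":16.5,"tz":0,"roll":0},{"tx":-37,"ty":16.5,"tz":0,"roll":0},{"tx":-37,"ty":16.5,"tz":0,"roll":0},{"tx":-37,"ty":16.5,"tz":0,"roll":0},{"tx":-37,"ty":16.5,"tz":0,"roll":0},{"tx":-37,"ty":16.5,"tz":0,"roll":0}]'
python3 -m handwheel '[{"tx":-20,"ty":10,"tz":0,"roll":0},{"tx":0,"ty":0,"tz":0,"roll":0},{"tx":0,"ty":0,"tz":0,"roll":0}]' 
python3 - <<'E'
from h import *
go([0.475,0.08,0.30],[1,0.1])
im,d,P,K,E=grab("wrist","w1.png"); np.savez("w1.npz",im=im,P=P,K=K,E=E)
E
```

```text
t: 2.02
tool_pos: [0.4402, 0.1413, 0.297]
tool_rot: [-2.106, -2.331, -0.0]
contact_force: [-0.1, 0.2, 0.9]
opening: 0.0853
grip_force: 0.0
t: 2.27
tool_pos: [0.4519, 0.1235, 0.2967]
tool_rot: [-2.109, -2.327, 0.001]
contact_force: [0.2, 0.7, -0.2]
opening: 0.0857
grip_force: 0.0
t 2.27 pos [0.4519 0.1235 0.2967] shift [-45.6  18.7  -3.4] roll -0.0013615590858369053 q6 0.01 Fc [ 0.2  0.7 -0.2] op 0.0857
[[-0.098, 0.995, -0.001], [0.995, 0.098, 0.0], [0.0, -0.001, -1.0]]
```

View pics/w1.png

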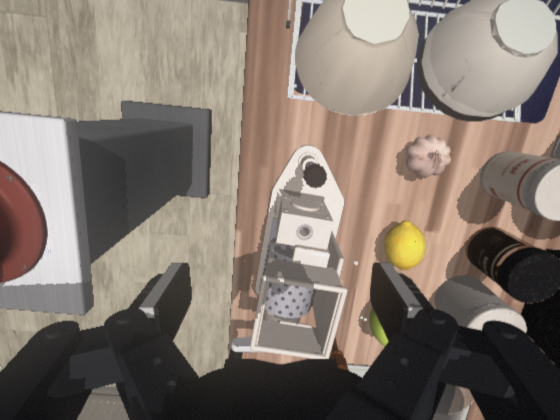

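The wrist view shows the knob at (316,175), the bore at (305,232) and the hopper rim at about (295,310). I'll measure these points and the yaw.

```bash
python3 - <<'E'
from h import *
z=np.load("w1.npz");P=z["P"];im=z["im"].astype(int);K=z["K"];E=z["E"]
s=np.zeros((420,560),bool);s[130:375,230:360]=1
m=s&(abs(P[...,2]-.173)<.004)
Q=P[m];r=cv2.minAreaRect((Q[:,:2]*1000).astype(np.float32));print("rim",len(Q),r,np.median(Q[:,2]))
s2=np.zeros_like(s);s2[195:260,262:345]=1
m=(s2&(abs(P[...,2]-.120)<.004)).astype(np.uint8)
n,l,st,c=cv2.connectedComponentsWithStats(m);i=1+st[1:,4].argmax();Q=P[l==i]
r=cv2.minAreaRect((Q[:,:2]*1000).astype(np.float32));print("block",len(Q),r,np.median(Q[:,2]),st[i])
g=im.mean(2)
def ray(u,v,zz):
    d=E[:3,:3]@np.array([(u-K[0,2])/K[0,0],(v-K[1,2])/K[1,1],1]);return E[:3,3]+d*(zz-E[2,3])/d[2]
sub=g[222:243,294:316];th=(sub.min()+np.median(sub))/2
print(sub.min(),np.median(sub));M=sub<th;n,l,st,c=cv2.connectedComponentsWithStats(M.astype(np.uint8));
for i in range(1,n):
    if st[i,4]>8: print("bore",c[i]+[294,222],st[i],ray(c[i][0]+294,c[i][1]+222,.118).round(4))
sub=(im.max(2)<60)[155:195,298:335];n,l,st,c=cv2.connectedComponentsWithStats(sub.astype(np.uint8));i=1+st[1:,4].argmax();print("knob",c[i]+[298,155],st[i])
mm=np.zeros_like(s);mm[155:195,298:335]=l==i;Q=P[mm];Q=Q[~np.isnan(Q[:,2])];zt=np.percentile(Q[:,2],90);T=Q[Q[:,2]>.105];print(zt,np.median(T,0),T.min(0),T.max(0),cv2.minEnclosingCircle((T[:,:2]*1000).astype(np.float32)))
# handle from scene/side: axis
for n,b in(("scene",(318,250,350,280)),("side",(245,240,285,268))):
    w=np.load(n+".npz");p=w["P"];k=w["im"].max(2)<70;q=np.zeros_like(s);q[b[1]:b[3],b[0]:b[2]]=1
    q=p[q&k];q=q[(q[:,2]>.08)&(q[:,0]<.43)];C=w["E"][:3,3]
    # fit cylinder radius 9 axis horizontal: params x0,z0,yaw
    from scipy.optimize import least_squares
    def f(a):
        x=q[:,0]-a[0]-a[2]*(q[:,1]+.137);return np.hypot(x*np.cos(a[2]),q[:,2]-a[1])-.009
    o=least_squares(f,[.412,.094,-.1],loss="soft_l1",f_scale=.001);print(n,len(q),o.x,o.cost,q[:,1].min(),q[:,1].max())
E
```

```text
rim 2008 ((480.61505126953125, -1.6396408081054688), (90.41671752929688, 85.71868133544922), 85.49871826171875) 0.17266616719560457
block 1580 ((483.4437255859375, 74.43438720703125), (37.58314895629883, 59.95121765136719), 86.00714111328125) 0.12056409720473554 [ 276  212   58   39 1580]
103.0 216.16666666666669
bore [304.34666667 230.94666667] [ 6  5 10  9 75] [0.4829 0.0753 0.118 ]Traceback (most recent call last):
  File "<stdin>", line 17, in <module>
ValueError: attempt to get argmax of an empty sequence
```

```bash
python3 - <<'E'
from h import *
from scipy.optimize import least_squares
z=np.load("w1.npz");P=z["P"];im=z["im"].astype(int)
s=np.zeros((420,560),bool);s[155:195,296:340]=1
T=P[s&(P[...,2]>.095)];print("knob",len(T),np.median(T,0).round(4),T.min(0).round(4),T.max(0).round(4),cv2.minEnclosingCircle((T[:,:2]*1000).astype(np.float32)))
for n,b in(("scene",(318,250,350,280)),("side",(245,240,285,268))):
    w=np.load(n+".npz");p=w["P"];k=w["im"].max(2)<80;q=np.zeros_like(s);q[b[1]:b[3],b[0]:b[2]]=1
    q=p[q&k];q=q[(q[:,2]>.08)&(q[:,0]<.43)]
    def f(a):
        x=q[:,0]-a[0]-.075*(q[:,1]+.137);return np.hypot(x,q[:,2]-a[1])-.009
    o=least_squares(f,[.412,.094],loss="soft_l1",f_scale=.001);print(n,len(q),o.x,o.cost,q[:,1].min(),q[:,1].max())
E
```

```text
knob 448 [0.4861 0.1386 0.119 ] [0.4748 0.1243 0.0964] [0.4987 0.1491 0.1216] ((487.236083984375, 136.72544860839844), 12.50395679473877)
scene 122 [0.41296867 0.09274235] 6.664654442823025e-05 -0.16074303111180022 -0.11431362763620984
side 223 [0.41379017 0.09276001] 0.0001692774258272759 -0.16729276737179205 -0.11223179383817394
```

```bash
python3 - <<'E'
from h import *
go([.487,.137,.16],[1,-.076])
a=-.176 ; o=ctrl.get_obs();M=R.from_rotvec(o["tool_rot"]).as_matrix()
E
```

```text
t 2.32 pos [0.4516 0.1244 0.2968] shift [  8.9  36.7 136.7] roll 0.17605554089285835 q6 0.01 Fc [-0.8 -0.2  0.2] op 0.0857
[[-0.1, 0.995, -0.001], [0.995, 0.1, 0.0], [0.0, -0.001, -1.0]]
```

```bash
python3 -m handwheel '[{"tx":8.9,"ty":36.7,"tz":0,"roll":0},{"tx":0,"ty":0,"tz":30,"roll":0.088},{"tx":0,"ty":0,"tz":35,"roll":0.088},{"tx":0,"ty":0,"tz":35,"roll":0},{"tx":0,"ty":0,"tz":35,"roll":0},{"tx":0,"ty":0,"tz":0,"roll":0},{"tx":0,"ty":0,"tz":0,"roll":0}]' 55 20
python3 - <<'E'
from h import *
go([.487,.137,.090],[1,-.076])
E
```

```text
t: 2.9
tool_pos: [0.4854, 0.138, 0.1605]
tool_rot: [-2.299, -2.137, 0.006]
contact_force: [0.3, 0.3, 0.6]
opening: 0.0553
grip_force: 0.0
t 2.9 pos [0.4854 0.138  0.1605] shift [-0.8  2.  70.5] roll 0.00300173000813464 q6 0.2 Fc [0.3 0.3 0.6] op 0.0553
[[0.073, 0.997, -0.005], [0.997, -0.073, -0.0], [-0.001, -0.005, -1.0]]
```

```bash
python3 -m handwheel '[{"tx":-0.8,"ty":2,"tz":25,"roll":0},{"tx":0,"ty":0,"tz":25,"roll":0},{"tx":0,"ty":0,"tz":20,"roll":0},{"tx":0,"ty":0,"tz":0,"roll":0},{"tx":0,"ty":0,"tz":0,"roll":0}]'
python3 -m handwheel '[{"tx":0,"ty":0,"tz":0,"roll":0},{"tx":0,"ty":0,"tz":0,"roll":0},{"tx":0,"ty":0,"tz":0,"roll":0},{"tx":0,"ty":0,"tz":0,"roll":0},{"tx":0,"ty":0,"tz":0,"roll":0},{"tx":0,"ty":0,"tz":0,"roll":0}]' 10 50
```

```text
t: 3.32
tool_pos: [0.4904, 0.1367, 0.0944]
tool_rot: [2.301, 2.137, 0.003]
contact_force: [1.1, -0.4, 0.9]
opening: 0.0553
grip_force: 0.0
t: 3.82
tool_pos: [0.4906, 0.1364, 0.0952]
tool_rot: [2.302, 2.136, 0.004]
contact_force: [-2.3, -0.1, 7.4]
opening: 0.0219
grip_force: 48.5
```

```bash
python3 -m handwheel '[{"tx":0,"ty":0,"tz":0,"roll":0},{"tx":0,"ty":0,"tz":0,"roll":0},{"tx":0,"ty":-3,"tz":6,"roll":0},{"tx":0,"ty":0,"tz":0,"roll":0},{"tx":0,"ty":0,"tz":0,"roll":0}]' 40 50
python3 -m handwheel '[{"tx":0,"ty":0,"tz":0,"roll":0},{"tx":0,"ty":0,"tz":0,"roll":0},{"tx":0,"ty":0,"tz":0,"roll":0},{"tx":0,"ty":0,"tz":0,"roll":0},{"tx":0,"ty":0,"tz":0,"roll":0},{"tx":0,"ty":0,"tz":0,"roll":0}]' 10 50
```

```text
t: 4.23
tool_pos: [0.4856, 0.1361, 0.0854]
tool_rot: [-2.302, -2.136, 0.002]
contact_force: [-0.3, 0.6, 0.2]
opening: 0.0399
grip_force: 0.0
t: 4.73
tool_pos: [0.4865, 0.1362, 0.0863]
tool_rot: [-2.303, -2.137, 0.0]
contact_force: [-0.4, 0.1, 0.6]
opening: 0.0223
grip_force: 48.9
```

```bash
python3 -m handwheel '[{"tx":0,"ty":0,"tz":-8,"roll":0},{"tx":0,"ty":0,"tz":-12,"roll":0},{"tx":0,"ty":0,"tz":-15,"roll":0},{"tx":0,"ty":0,"tz":-15,"roll":0},{"tx":0,"ty":0,"tz":-25,"roll":0},{"tx":0,"ty":0,"tz":-25,"roll":0},{"tx":0,"ty":0,"tz":-25,"roll":0},{"tx":0,"ty":0,"tz":0,"roll":0},{"tx":0,"ty":0,"tz":0,"roll":0}]'
python3 - <<'E'
from h import *
for n in("scene","side"):
    im,d,P,K,E=grab(n); np.savez(n+"2.npz",im=im,P=P,K=K,E=E)
    globals()[n]=im
go([.4829,.0753,.21],[1,-.076])
o=ctrl.get_obs()
c=[]
for n in("scene","side"):
    w=np.load(n+"2.npz");E=w["E"];K=w["K"];p=E[:3,:3].T@(o["tool_pos"]-[0,0,.03]-E[:3,3]);u=K@p/p[2];u=u[:2].astype(int);print(n,u)
    x=np.clip(u[0]-50,0,460);y=np.clip(u[1]-60,0,310);c.append(cv2.resize(w["im"][y:y+110,x:x+100,::-1],(400,440),interpolation=3));print(x,y)
cv2.imwrite("pics/g1.png",np.hstack(c))
E
```

```text
t: 5.48
tool_pos: [0.4875, 0.1364, 0.2145]
tool_rot: [2.301, 2.135, 0.006]
contact_force: [-0.6, -0.0, -0.9]
opening: 0.0224
grip_force: 49.5
t 5.58 pos [0.4858 0.1362 0.2108] shift [-60.9   1.7   0.8] roll 0.0008703229046562733 q6 0.2 Fc [ 0.1 -0.5 -1.3] op 0.0225
[[0.075, 0.997, -0.001], [0.997, -0.075, -0.0], [-0.0, -0.001, -1.0]]
scene [201 288]
151 228
side [148 185]
98 125
```

View pics/g1.png

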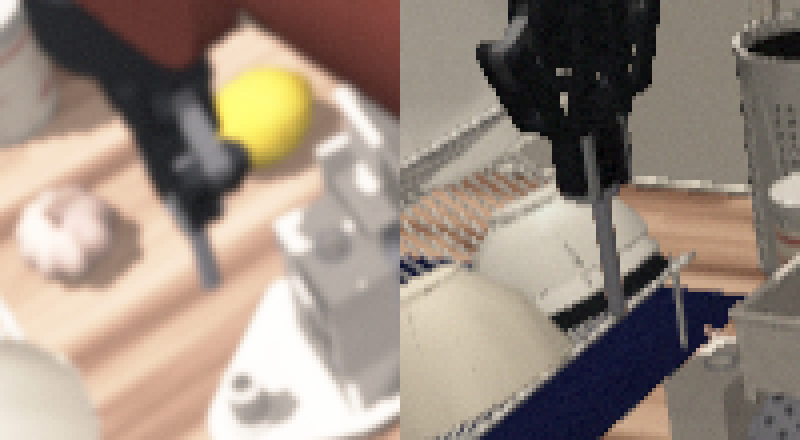

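The crop shows the pin held, with its shank visible in both views. I'll measure its tilt and tip from the depth data.

```bash
cat > tilt.py <<'E'
from h import *
from scipy.optimize import least_squares
def tilt(suffix=None):
    o=ctrl.get_obs();t=o["tool_pos"];A=[];V=[]
    for n in("scene","side"):
        if suffix: w=np.load(n+suffix+".npz");P,E=w["P"],w["E"]
        else: im,d,P,K,E=grab(n)
        Q=P.reshape(-1,3);Q=Q[~np.isnan(Q[:,0])];k=(np.hypot(*(Q[:,:2]-t[:2]).T)<.022)&(Q[:,2]>t[2]-.078)&(Q[:,2]<t[2]-.008);q=Q[k]
        V.append(len(q));A.append(q)
    def f(p,q):
        h=q[:,2]-t[2]; return np.hypot(q[:,0]-p[0]-p[2]*h,q[:,1]-p[1]-p[3]*h)-.005
    for name,q in(("scene",A[0]),("side",A[1]),("both",np.vstack(A))):
        s=least_squares(f,[*t[:2],0,0],args=(q,),loss="soft_l1",f_scale=.0015);p=s.x
        print(name,len(q),"axis-at-TCP rel",((p[:2]-t[:2])*1000).round(1),"tilt",p[2:].round(3),"tip",(p[:2]-p[2:]*.073).round(4),"zmin",q[:,2].min().round(4),"cost",s.cost)
    print(t)
E
python3 -c "
from tilt import *
tilt('2')"
```

```text
scene 81 axis-at-TCP rel [1.6 1. ] tilt [-0.017  0.   ] tip [0.4887 0.1372] zmin 0.1428 cost 1.3776357889828736e-05
side 129 axis-at-TCP rel [1.6 0.4] tilt [-0.014  0.016] tip [0.4884 0.1354] zmin 0.1393 cost 8.514412937456854e-05
both 210 axis-at-TCP rel [1.6 0.6] tilt [-0.014  0.008] tip [0.4884 0.1362] zmin 0.1393 cost 0.00011075922355727934
[0.48578053 0.13616829 0.2107863 ]
```

```bash
python3 - <<'E'
from h import *
for n,(u,v) in(("scene",(234,290)),("side",(176,215))):
    w=np.load(n+".npz");g=w["im"].mean(2);K=w["K"];E=w["E"]
    s=g[v-6:v+7,u-6:u+7];wt=np.clip(np.percentile(s,60)-25-s,0,None);yy,xx=np.mgrid[:13,:13]
    wt[np.hypot(yy-6,xx-6)>4.5]=0
    uu,vv=u-6+(wt*xx).sum()/wt.sum(),v-6+(wt*yy).sum()/wt.sum()
    d=E[:3,:3]@np.array([(uu-K[0,2])/K[0,0],(vv-K[1,2])/K[1,1],1])
    for z in(.1195,.118): print(n,(round(uu,1),round(vv,1)),(E[:3,3]+d*(z-E[2,3])/d[2]).round(4))
    print(s.astype(int)[2:11,2:11])
E
```

```text
scene (np.float64(233.5), np.float64(289.7)) [0.4826 0.0759 0.1195]
scene (np.float64(233.5), np.float64(289.7)) [0.4834 0.0755 0.118 ]
[[225 218 212 207 203 203 210 219 226]
 [215 199 190 184 185 188 197 207 218]
 [202 182 164 152 150 164 182 198 209]
 [190 162 138 124 127 140 166 188 207]
 [188 154 131 123 122 132 159 184 207]
 [198 168 146 139 135 146 173 195 214]
 [217 195 177 172 169 175 195 215 226]
 [228 218 211 209 206 208 219 229 231]
 [232 230 228 228 227 229 230 233 234]]
side (np.float64(177.2), np.float64(215.2)) [0.4805 0.0734 0.1195]
side (np.float64(177.2), np.float64(215.2)) [0.4832 0.0749 0.118 ]
[[ 26 135 158 204 211 213 212 213 213]
 [146 199 208 211 209 210 213 213 213]
 [204 212 213 203 203 176 183 183 198]
 [214 213 200 181 160 152 162 166 194]
 [212 208 176 155 126 136 142 143 152]
 [213 206 166 143 141 128 130 123 156]
 [212 211 195 183 187 166 187 182 204]
 [211 213 214 213 214 202 212 211 207]
 [213 211 211 210 214 212 212 210 209]]
```

```bash
python3 -m handwheel '[{"tx":-15,"ty":-0.3,"tz":0,"roll":0},{"tx":-20,"ty":-0.3,"tz":0,"roll":0},{"tx":-16,"ty":-0.3,"tz":0,"roll":0},{"tx":-10,"ty":-0.3,"tz":0,"roll":0},{"tx":0,"ty":0,"tz":0,"roll":0},{"tx":0,"ty":0,"tz":0,"roll":0},{"tx":0,"ty":0,"tz":0,"roll":0}]'
python3 -c "
from tilt import *
tilt()"
```

```text
t: 6.17
tool_pos: [0.4804, 0.0759, 0.2107]
tool_rot: [-2.302, -2.136, 0.001]
contact_force: [1.0, -0.3, 0.0]
opening: 0.0223
grip_force: 49.5
scene 80 axis-at-TCP rel [0.2 0.9] tilt [-0.005  0.003] tip [0.481  0.0767] zmin 0.1395 cost 1.0016255438391361e-05
side 136 axis-at-TCP rel [ 0.4 -0.4] tilt [-0.028  0.001] tip [0.4829 0.0754] zmin 0.1366 cost 9.899184546023232e-05
both 216 axis-at-TCP rel [ 0.3 -0.3] tilt [-0.011 -0.013] tip [0.4816 0.0766] zmin 0.1366 cost 0.00013729063322830707
[0.48042959 0.07593797 0.21073925]
```

```bash
python3 -m handwheel '[{"tx":-0.7,"ty":0.7,"tz":5,"roll":0},{"tx":0,"ty":0,"tz":5,"roll":0},{"tx":0,"ty":0,"tz":5,"roll":0},{"tx":0,"ty":0,"tz":2,"roll":0},{"tx":0,"ty":0,"tz":2,"roll":0},{"tx":0,"ty":0,"tz":2,"roll":0},{"tx":0,"ty":0,"tz":0,"roll":0}]'
python3 -m handwheel '[{"tx":0,"ty":0,"tz":1,"roll":0},{"tx":0,"ty":0,"tz":1,"roll":0},{"tx":0,"ty":0,"tz":1,"roll":0},{"tx":0,"ty":0,"tz":0,"roll":0}]'
```

```text
t: 6.85
tool_pos: [0.4813, 0.0747, 0.1899]
tool_rot: [2.303, 2.137, -0.0]
contact_force: [0.4, -0.0, -1.4]
opening: 0.0222
grip_force: 49.6
t: 7.18
tool_pos: [0.4814, 0.0747, 0.1873]
tool_rot: [2.303, 2.136, 0.0]
contact_force: [-0.4, -0.2, -0.6]
opening: 0.0222
grip_force: 49.5
```

```bash
python3 -m handwheel '[{"tx":0,"ty":0,"tz":2,"roll":0},{"tx":0,"ty":0,"tz":2,"roll":0},{"tx":0,"ty":0,"tz":2,"roll":0},{"tx":0,"ty":0,"tz":2,"roll":0},{"tx":0,"ty":0,"tz":2,"roll":0},{"tx":0,"ty":0,"tz":0,"roll":0}]'
python3 -m handwheel '[{"tx":0,"ty":0,"tz":2,"roll":0},{"tx":0,"ty":0,"tz":2,"roll":0},{"tx":0,"ty":0,"tz":1,"roll":0},{"tx":0,"ty":0,"tz":0,"roll":0}]'
```

```text
t: 7.68
tool_pos: [0.4814, 0.0747, 0.1769]
tool_rot: [2.303, 2.136, 0.0]
contact_force: [2.5, 0.4, -1.2]
opening: 0.0224
grip_force: 49.4
t: 8.02
tool_pos: [0.4815, 0.0747, 0.1721]
tool_rot: [2.303, 2.136, 0.0]
contact_force: [2.3, -1.0, -1.8]
opening: 0.0225
grip_force: 49.4
```

```bash
python3 -m handwheel '[{"tx":0,"ty":0,"tz":0,"roll":0},{"tx":0,"ty":0,"tz":0,"roll":0},{"tx":0,"ty":0,"tz":0,"roll":0},{"tx":0,"ty":0,"tz":0,"roll":0},{"tx":0,"ty":0,"tz":-10,"roll":0},{"tx":0,"ty":0,"tz":-20,"roll":0},{"tx":0,"ty":0,"tz":-30,"roll":0},{"tx":0,"ty":0,"tz":-10,"roll":0},{"tx":0,"ty":0,"tz":0,"roll":0}]' 45 20
python3 - <<'E'
from h import *
im,d,P,K,E=grab("side"); np.savez("side3.npz",im=im,P=P,K=K,E=E)
cv2.imwrite("pics/s3.png",cv2.resize(im[120:290,120:320,::-1],(640,544),interpolation=3))
Q=P.reshape(-1,3);Q=Q[(np.hypot(Q[:,0]-.482,Q[:,1]-.0753)<.018)&(Q[:,2]>.125)&(Q[:,2]<.225)]
print(len(Q),Q[:,2].min(),Q[:,2].max(),np.median(Q[Q[:,2]<.165],0),np.median(Q[Q[:,2]>.18],0))
go([.413,-.139,.25],[1,-.076])
E
```

```text
t: 8.77
tool_pos: [0.4834, 0.0748, 0.2468]
tool_rot: [2.299, 2.133, 0.009]
contact_force: [-0.0, -0.6, -0.3]
opening: 0.0449
grip_force: 0.0
274 0.12513619120743935 0.20301825153265918 [0.47886011 0.07198929 0.14492852] [0.47338864 0.06942322 0.1933762 ]
t 8.82 pos [0.4823 0.0748 0.2442] shift [-218.3  -53.1   -6.1] roll 0.0008613095742722177 q6 0.08 Fc [-0.2  0.6 -0.7] op 0.0448
[[0.075, 0.997, 0.004], [0.997, -0.075, 0.0], [0.0, 0.004, -1.0]]
```

View pics/s3.png

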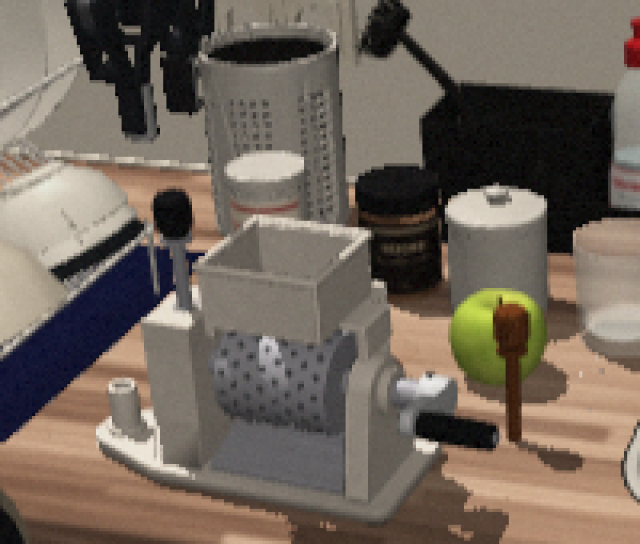

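The pin stands upright in the bore: knob at (172,215) in the crop, top at 0.203 m as expected. The handle is at (455,430). Next is the crank.

```bash
python3 -m handwheel '[{"tx":-20,"ty":-5.5,"tz":-3,"roll":0},{"tx":-35,"ty":-8,"tz":-3,"roll":0},{"tx":-35,"ty":-8,"tz":0,"roll":0},{"tx":-35,"ty":-8,"tz":0,"roll":0},{"tx":-35,"ty":-8,"tz":0,"roll":0},{"tx":-35,"ty":-8,"tz":0,"roll":0},{"tx":-20,"ty":-5,"tz":0,"roll":0},{"tx":-5,"ty":-2,"tz":0,"roll":0},{"tx":0,"ty":0,"tz":0,"roll":0},{"tx":0,"ty":0,"tz":0,"roll":0}]'
python3 - <<'E'
from h import *
go([.413,-.141,.074],[1,-.076])
E
```

```text
t: 9.65
tool_pos: [0.4122, -0.1401, 0.247]
tool_rot: [-2.302, -2.135, 0.0]
contact_force: [0.3, 0.3, -0.2]
opening: 0.0451
grip_force: 0.0
t 9.65 pos [ 0.4122 -0.1401  0.247 ] shift [ -1.1   1.2 173. ] roll 0.000540572915798565 q6 -0.42 Fc [ 0.3  0.3 -0.2] op 0.0451
[[0.075, 0.997, -0.002], [0.997, -0.075, 0.002], [0.001, -0.002, -1.0]]
```

```bash
python3 -m handwheel '[{"tx":-1,"ty":1,"tz":30,"roll":0},{"tx":0,"ty":0,"tz":35,"roll":0},{"tx":0,"ty":0,"tz":30,"roll":0},{"tx":0,"ty":0,"tz":25,"roll":0},{"tx":0,"ty":0,"tz":20,"roll":0},{"tx":0,"ty":0,"tz":10,"roll":0},{"tx":0,"ty":0,"tz":10,"roll":0},{"tx":0,"ty":0,"tz":10,"roll":0},{"tx":0,"ty":0,"tz":0,"roll":0},{"tx":0,"ty":0,"tz":0,"roll":0}]'
python3 -m handwheel '[{"tx":0,"ty":0,"tz":0,"roll":0},{"tx":0,"ty":0,"tz":0,"roll":0},{"tx":0,"ty":0,"tz":0,"roll":0},{"tx":0,"ty":0,"tz":0,"roll":0},{"tx":0,"ty":0,"tz":0,"roll":0}]' 8 20
```

```text
t: 10.48
tool_pos: [0.4138, -0.1417, 0.0786]
tool_rot: [2.302, 2.137, 0.0]
contact_force: [-1.1, 0.1, -0.0]
opening: 0.045
grip_force: 0.0
t: 10.9
tool_pos: [0.4126, -0.1422, 0.0789]
tool_rot: [-2.302, -2.136, 0.004]
contact_force: [-4.2, -1.1, 2.6]
opening: 0.0172
grip_force: 21.6
```

```bash
cat > pin.py <<'E'
from h import *
def pin():
    for n in("side",):
        im,d,P,K,E=grab(n);Q=P.reshape(-1,3);Q=Q[(np.hypot(Q[:,0]-.482,Q[:,1]-.0753)<.018)&(Q[:,2]>.125)&(Q[:,2]<.225)]
        print(n,len(Q),"knob top",np.percentile(Q[:,2],99).round(4))
    o=ctrl.get_obs();p=o["tool_pos"]+[0,0,.014]
    a=np.array([.4829,.0753,.081]);u=np.array([.997,-.076,0]);x=(p-a)@u;z=p[2]-.081
    th=np.arctan2(z,-x);F=o["contact_force"];tg=u*np.sin(th)+np.array([0,0,np.cos(th)]);rd=-u*np.cos(th)+np.array([0,0,np.sin(th)])
    print("t",round(o["t"],2),"theta",th.round(3),"r",(np.hypot(x,z)*1000).round(1),"F tang",(F@tg).round(1),"rad",(F@rd).round(1),F.round(1),"grip",round(o["grip_force"],1),"op",round(o["opening"],4))
E
python3 -c "
from pin import *
pin()"
python3 -m handwheel '[{"tx":0,"ty":0.7,"tz":-2.6,"roll":0},{"tx":0,"ty":0.8,"tz":-2.6,"roll":0},{"tx":0,"ty":0.9,"tz":-2.6,"roll":0},{"tx":0,"ty":1.0,"tz":-2.6,"roll":0},{"tx":0,"ty":1.2,"tz":-2.5,"roll":0},{"tx":0,"ty":1.3,"tz":-2.4,"roll":0},{"tx":0,"ty":1.4,"tz":-2.4,"roll":0},{"tx":0,"ty":1.5,"tz":-2.3,"roll":0}]'
python3 -c "
from pin import *
pin()"
```

```text
side 276 knob top 0.2025
t 10.95 theta 0.219 r 54.8 F tang 1.6 rad 5.8 [-5.5 -1.5  2.8] grip 21.6 op 0.0173
t: 11.62
tool_pos: [0.4213, -0.1429, 0.0986]
tool_rot: [-2.302, -2.136, 0.004]
contact_force: [-5.3, -2.4, 0.3]
opening: 0.0171
grip_force: 21.4
side 271 knob top 0.2029
t 11.67 theta 0.629 r 54.7 F tang -1.7 rad 6.3 [-6.2 -0.8  2.3] grip 21.5 op 0.017
```

```bash
python3 -m handwheel '[{"tx":0,"ty":1.2,"tz":-2.2,"roll":0},{"tx":0,"ty":1.6,"tz":-2.1,"roll":0},{"tx":0,"ty":1.8,"tz":-2.0,"roll":0},{"tx":0,"ty":0.8,"tz":-0.8,"roll":0},{"tx":0,"ty":0.8,"tz":-0.8,"roll":0},{"tx":0,"ty":0,"tz":0,"roll":0}]'
python3 -c "
from pin import *
pin()"
python3 -m handwheel '[{"tx":0,"ty":0.8,"tz":-0.7,"roll":0},{"tx":0,"ty":0.8,"tz":-0.7,"roll":0},{"tx":0,"ty":0.8,"tz":-0.7,"roll":0},{"tx":0,"ty":0.8,"tz":-0.7,"roll":0},{"tx":0,"ty":0.8,"tz":-0.7,"roll":0},{"tx":0,"ty":0.9,"tz":-0.7,"roll":0}]'
python3 -c "
from pin import *
pin()"
```

```text
t: 12.17
tool_pos: [0.4288, -0.1434, 0.107]
tool_rot: [2.302, 2.136, -0.001]
contact_force: [-3.9, -3.1, 2.5]
opening: 0.0171
grip_force: 21.5
side 266 knob top 0.2027
t 12.22 theta 0.82 r 54.7 F tang -1.2 rad 4.6 [-4.2 -2.2  2.6] grip 21.5 op 0.017
t: 12.72
tool_pos: [0.4336, -0.1438, 0.1111]
tool_rot: [2.302, 2.136, -0.001]
contact_force: [-3.8, -3.3, 2.0]
opening: 0.0172
grip_force: 21.5
side 267 knob top 0.2017
t 12.77 theta 0.942 r 54.7 F tang -1.6 rad 3.2 [-3.3 -2.7  1.6] grip 21.5 op 0.0172
```

```bash
python3 -m handwheel '[{"tx":0,"ty":0.9,"tz":-0.6,"roll":0},{"tx":0,"ty":0.9,"tz":-0.6,"roll":0},{"tx":0,"ty":0.9,"tz":-0.6,"roll":0},{"tx":0,"ty":0.9,"tz":-0.6,"roll":0}]'
python3 -c "
from pin import *
pin()"
python3 -m handwheel '[{"tx":0,"ty":0.9,"tz":-0.6,"roll":0},{"tx":0,"ty":0.9,"tz":-0.6,"roll":0},{"tx":0,"ty":0.9,"tz":-0.5,"roll":0},{"tx":0,"ty":0.9,"tz":-0.5,"roll":0}]'
python3 -c "
from pin import *
pin()"
```

```text
t: 13.1
tool_pos: [0.4372, -0.1441, 0.1135]
tool_rot: [2.302, 2.136, -0.001]
contact_force: [-4.3, -3.6, 2.6]
opening: 0.0172
grip_force: 21.5
side 261 knob top 0.2016
t 13.15 theta 1.021 r 54.8 F tang -1.6 rad 3.7 [-3.5 -3.4  2.3] grip 21.5 op 0.0168
t: 13.48
tool_pos: [0.4409, -0.1444, 0.1156]
tool_rot: [2.302, 2.135, -0.0]
contact_force: [-3.3, -3.7, 2.1]
opening: 0.0171
grip_force: 21.5
side 267 knob top 0.1984
t 13.53 theta 1.098 r 54.8 F tang -1.9 rad 3.1 [-3.4 -3.9  1.8] grip 21.5 op 0.0171
```

```bash
python3 -m handwheel '[{"tx":0,"ty":0.5,"tz":-0.3,"roll":0},{"tx":0,"ty":0.5,"tz":-0.2,"roll":0}]'
python3 -c "
from pin import *
pin()"
python3 -m handwheel '[{"tx":0,"ty":0.5,"tz":-0.2,"roll":0},{"tx":0,"ty":0.5,"tz":-0.2,"roll":0},{"tx":0,"ty":0,"tz":0,"roll":0}]'
python3 -c "
from pin import *
pin()"
```

```text
t: 13.7
tool_pos: [0.4418, -0.1445, 0.116]
tool_rot: [2.302, 2.136, -0.0]
contact_force: [-3.4, -3.8, 2.3]
opening: 0.0173
grip_force: 21.5
side 240 knob top 0.1884
t 13.75 theta 1.113 r 54.7 F tang -2.3 rad 3.0 [-3.8 -4.3  1.7] grip 21.5 op 0.0171
t: 14.0
tool_pos: [0.4429, -0.1445, 0.1166]
tool_rot: [2.302, 2.135, -0.0]
contact_force: [-3.3, -4.0, 2.9]
opening: 0.0172
grip_force: 21.5
side 232 knob top 0.182
t 14.05 theta 1.134 r 54.7 F tang -2.0 rad 3.4 [-3.5 -3.7  2.2] grip 21.6 op 0.0172
```

```bash
python3 -m handwheel '[{"tx":0,"ty":0,"tz":0,"roll":0},{"tx":0,"ty":0,"tz":0,"roll":0},{"tx":0,"ty":0,"tz":0,"roll":0},{"tx":0,"ty":0,"tz":0,"roll":0},{"tx":0,"ty":0,"tz":0,"roll":0},{"tx":0,"ty":0,"tz":0,"roll":0}]'
python3 -c "
from pin import *
pin()"
```

```text
t: 14.55
tool_pos: [0.4429, -0.1445, 0.1166]
tool_rot: [2.302, 2.135, 0.0]
contact_force: [-3.1, -3.5, 2.6]
opening: 0.0168
grip_force: 21.5
side 228 knob top 0.1818
t 14.6 theta 1.135 r 54.7 F tang -1.0 rad 3.2 [-2.5 -3.1  2.4] grip 21.5 op 0.0171
```

```bash
python3 -m handwheel '[{"tx":0,"ty":0.5,"tz":-0.2,"roll":0},{"tx":0,"ty":0.5,"tz":-0.2,"roll":0},{"tx":0,"ty":0,"tz":0,"roll":0}]'
python3 -c "
from pin import *
pin()"
python3 -m handwheel '[{"tx":0,"ty":0.5,"tz":-0.2,"roll":0},{"tx":0,"ty":0.5,"tz":-0.2,"roll":0},{"tx":0,"ty":0,"tz":0,"roll":0}]'
python3 -c "
from pin import *
pin()"
```

```text
t: 14.85
tool_pos: [0.444, -0.1446, 0.1171]
tool_rot: [2.302, 2.135, 0.0]
contact_force: [-2.8, -3.8, 3.8]
opening: 0.0175
grip_force: 21.6
side 217 knob top 0.1764
t 14.9 theta 1.155 r 54.7 F tang -2.0 rad 3.4 [-3.5 -4.5  2.4] grip 21.6 op 0.0172
t: 15.15
tool_pos: [0.4451, -0.1447, 0.1175]
tool_rot: [2.302, 2.135, 0.0]
contact_force: [-2.3, -3.6, 3.1]
opening: 0.017
grip_force: 21.6
side 175 knob top 0.1629
t 15.2 theta 1.176 r 54.7 F tang -1.6 rad 3.1 [-3.  -3.8  2.3] grip 21.6 op 0.0169
```

The pin has dropped onto the spring balls, with its collar about 9 mm above the block. Now I turn until firm, in small steps.

```bash
python3 -m handwheel '[{"tx":0,"ty":1,"tz":-0.4,"roll":0},{"tx":0,"ty":1,"tz":-0.4,"roll":0},{"tx":0,"ty":1,"tz":-0.4,"roll":0},{"tx":0,"ty":1,"tz":-0.3,"roll":0},{"tx":0,"ty":1,"tz":-0.3,"roll":0}]'
python3 -c "
from pin import *
pin()"
python3 -m handwheel '[{"tx":0,"ty":0.7,"tz":-0.2,"roll":0},{"tx":0,"ty":0.7,"tz":-0.2,"roll":0},{"tx":0,"ty":0,"tz":0,"roll":0}]'
python3 -c "
from pin import *
pin()"
```

```text
t: 15.62
tool_pos: [0.4499, -0.1451, 0.1192]
tool_rot: [2.302, 2.135, -0.0]
contact_force: [-4.2, -4.9, 4.5]
opening: 0.017
grip_force: 21.6
side 179 knob top 0.1633
t 15.67 theta 1.274 r 54.7 F tang -1.9 rad 5.0 [-3.6 -4.3  4.2] grip 21.6 op 0.017
t: 15.92
tool_pos: [0.4514, -0.1452, 0.1197]
tool_rot: [2.302, 2.135, 0.0]
contact_force: [-2.6, -4.3, 2.4]
opening: 0.0171
grip_force: 21.6
side 177 knob top 0.1627
t 15.97 theta 1.3 r 54.7 F tang -1.4 rad 4.0 [-2.7 -4.5  3.5] grip 21.6 op 0.0173
```

```bash
for i in 1; do python3 -m handwheel '[{"tx":0,"ty":0.6,"tz":-0.1,"roll":0},{"tx":0,"ty":0.6,"tz":-0.1,"roll":0},{"tx":0,"ty":0,"tz":0,"roll":0}]'|grep force; done
python3 -m handwheel '[{"tx":0,"ty":0.5,"tz":-0.1,"roll":0},{"tx":0,"ty":0,"tz":0,"roll":0}]'|grep force
python3 -m handwheel '[{"tx":0,"ty":0.5,"tz":-0.1,"roll":0},{"tx":0,"ty":0,"tz":0,"roll":0}]'|grep force
python3 -c "
from pin import *
pin()"
```

```text
contact_force: [-3.1, -4.7, 3.8]
grip_force: 21.7
contact_force: [-4.6, -3.9, 4.5]
grip_force: 21.7
contact_force: [-4.7, -3.7, 4.0]
grip_force: 21.7
side 173 knob top 0.163
t 16.6 theta 1.334 r 54.6 F tang -2.2 rad 5.2 [-3.7 -3.9  4.5] grip 21.7 op 0.017
```

```bash
python3 -m handwheel '[{"tx":0,"ty":0.5,"tz":-0.1,"roll":0},{"tx":0,"ty":0,"tz":0,"roll":0}]'|grep contact
python3 -m handwheel '[{"tx":0,"ty":0.5,"tz":-0.1,"roll":0},{"tx":0,"ty":0,"tz":0,"roll":0}]'|grep contact
python3 -m handwheel '[{"tx":0,"ty":0.5,"tz":-0.1,"roll":0},{"tx":0,"ty":0,"tz":0,"roll":0}]'|grep contact
python3 -c "
from pin import *
pin()"
```

```text
contact_force: [-4.6, -3.5, 4.9]
contact_force: [-5.2, -4.9, 5.5]
contact_force: [-6.2, -4.0, 4.9]
side 175 knob top 0.1629
t 17.15 theta 1.353 r 54.6 F tang -4.5 rad 5.7 [-5.9 -3.7  4.6] grip 21.8 op 0.0172
```

```bash
python3 -m handwheel '[{"tx":0,"ty":0.5,"tz":0,"roll":0},{"tx":0,"ty":0,"tz":0,"roll":0}]'|grep contact
python3 -m handwheel '[{"tx":0,"ty":0.5,"tz":0,"roll":0},{"tx":0,"ty":0,"tz":0,"roll":0}]'|grep contact
python3 -c "
from pin import *
pin()"
```

```text
contact_force: [-6.9, -3.9, 6.3]
contact_force: [-8.4, -4.2, 6.6]
side 172 knob top 0.1628
t 17.53 theta 1.365 r 54.4 F tang -6.1 rad 8.4 [-8.  -3.6  7. ] grip 22.0 op 0.0171
```

```bash
python3 -m handwheel '[{"tx":0,"ty":0.6,"tz":-0.3,"roll":0},{"tx":0,"ty":0,"tz":0,"roll":0}]'|grep contact
python3 -m handwheel '[{"tx":0,"ty":0.6,"tz":-0.3,"roll":0},{"tx":0,"ty":0,"tz":0,"roll":0}]'|grep contact
python3 -c "
from pin import *
pin()"
```

```text
contact_force: [-8.1, -4.6, 5.4]
contact_force: [-8.3, -4.2, 6.7]
side 171 knob top 0.1632
t 17.92 theta 1.376 r 54.5 F tang -7.1 rad 7.6 [-8.9 -5.5  6.1] grip 21.9 op 0.0175
```

```bash
python3 -m handwheel '[{"tx":0,"ty":0.7,"tz":-0.1,"roll":0},{"tx":0,"ty":0,"tz":0,"roll":0}]'|grep contact
python3 -m handwheel '[{"tx":0,"ty":0.7,"tz":-0.1,"roll":0},{"tx":0,"ty":0,"tz":0,"roll":0},{"tx":0,"ty":0,"tz":0,"roll":0}]'|grep contact
python3 -c "
from pin import *
pin()"
```

```text
contact_force: [-9.9, -5.0, 6.1]
contact_force: [-11.7, -4.9, 7.1]
side 174 knob top 0.1627
t 18.38 theta 1.391 r 54.4 F tang -10.1 rad 7.9 [-11.6  -4.    6. ] grip 22.1 op 0.0172
```

The crank is firm at about 8 N over the running friction. I'll let go and raise the gripper.

```bash
python3 -m handwheel '[{"tx":0,"ty":0,"tz":0,"roll":0},{"tx":0,"ty":0,"tz":0,"roll":0},{"tx":0,"ty":0,"tz":0,"roll":0},{"tx":0,"ty":0,"tz":0,"roll":0},{"tx":0,"ty":0,"tz":-15,"roll":0},{"tx":0,"ty":0,"tz":-25,"roll":0},{"tx":0,"ty":0,"tz":-35,"roll":0},{"tx":0,"ty":0,"tz":-35,"roll":0},{"tx":0,"ty":0,"tz":-15,"roll":0},{"tx":0,"ty":0,"tz":0,"roll":0},{"tx":0,"ty":0,"tz":0,"roll":0}]' 40 20
python3 -m handwheel '[{"tx":0,"ty":0,"tz":0,"roll":0},{"tx":0,"ty":0,"tz":0,"roll":0},{"tx":0,"ty":0,"tz":0,"roll":0}]' 0 20
python3 - <<'E'
from h import *
for n in("scene","side"):
    im,d,P,K,E=grab(n);np.savez(n+"4.npz",im=im,P=P,K=K,E=E)
    Q=P.reshape(-1,3);Q=Q[(np.hypot(Q[:,0]-.482,Q[:,1]-.0753)<.018)&(Q[:,2]>.125)&(Q[:,2]<.225)];T=Q[Q[:,2]>np.percentile(Q[:,2],95)-.003];print(n,np.percentile(Q[:,2],99),T.mean(0))
    if n=="side": cv2.imwrite("pics/s4.png",cv2.resize(im[150:290,120:320,::-1],(640,448),interpolation=3))
go([.4825,.0753,.24],[1,-.076])
E
```

```text
t: 19.3
tool_pos: [0.4587, -0.1451, 0.2463]
tool_rot: [2.301, 2.136, 0.002]
contact_force: [-0.3, -0.2, -0.1]
opening: 0.0396
grip_force: 0.0
t: 19.55
tool_pos: [0.4573, -0.1447, 0.2432]
tool_rot: [-2.301, -2.134, 0.002]
contact_force: [0.4, -0.3, 0.3]
opening: 0.004
grip_force: 0.0
scene 0.16351771902658402 [0.48357529 0.0754404  0.16166877]
side 0.16315369762259022 [0.48292115 0.07223371 0.16130445]
t 19.65 pos [ 0.4576 -0.1449  0.2439] shift [221.4   8.4   4.1] roll 0.0008725606910471306 q6 -0.39 Fc [-0.4  0.5  0.5] op -0.0002
[[0.075, 0.997, -0.002], [0.997, -0.075, 0.001], [0.001, -0.002, -1.0]]
```

View pics/s4.png

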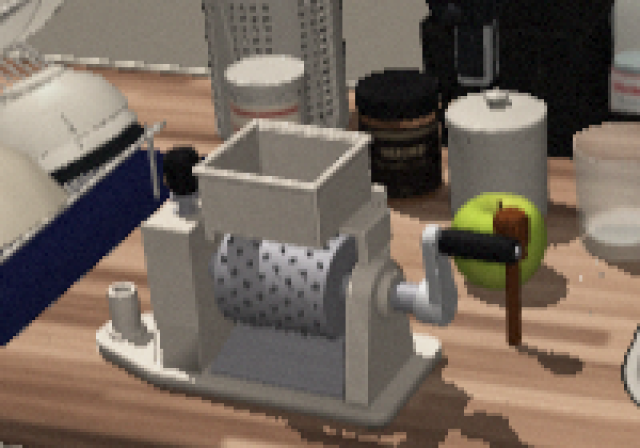

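The side view shows the crank now near the top at (480,243), with the pin dropped and its knob at (182,170). I'll move over the knob with the fingers shut.

```bash
python3 -m handwheel '[{"tx":20,"ty":1,"tz":0,"roll":0},{"tx":35,"ty":1.5,"tz":0,"roll":0},{"tx":35,"ty":1.5,"tz":0,"roll":0},{"tx":35,"ty":1.5,"tz":0,"roll":0},{"tx":35,"ty":1.5,"tz":0,"roll":0},{"tx":35,"ty":1,"tz":0,"roll":0},{"tx":20,"ty":0.5,"tz":0,"roll":0},{"tx":6,"ty":0,"tz":0,"roll":0},{"tx":0,"ty":0,"tz":0,"roll":0},{"tx":0,"ty":0,"tz":0,"roll":0}]' 0 60
python3 -c "
from h import *
go([.483,.0753,.166],[1,-.076])"
```

```text
t: 20.48
tool_pos: [0.483, 0.0742, 0.245]
tool_rot: [-2.303, -2.137, 0.002]
contact_force: [0.1, -0.3, -0.4]
opening: -0.0003
grip_force: 0.0
t 20.48 pos [0.483  0.0742 0.245 ] shift [ 1.2  0.  79. ] roll 0.0011435286351937357 q6 0.08 Fc [ 0.1 -0.3 -0.4] op -0.0003
[[0.075, 0.997, -0.001], [0.997, -0.075, -0.001], [-0.001, -0.001, -1.0]]
```

```bash
python3 -m handwheel '[{"tx":1,"ty":0,"tz":20,"roll":0},{"tx":0,"ty":0,"tz":25,"roll":0},{"tx":0,"ty":0,"tz":20,"roll":0},{"tx":0,"ty":0,"tz":8,"roll":0},{"tx":0,"ty":0,"tz":3,"roll":0},{"tx":0,"ty":0,"tz":0,"roll":0},{"tx":0,"ty":0,"tz":0,"roll":0}]'|grep -E "pos|contact"
python3 -m handwheel '[{"tx":0,"ty":0,"tz":1,"roll":0},{"tx":0,"ty":0,"tz":1,"roll":0},{"tx":0,"ty":0,"tz":0,"roll":0}]'|grep -E "pos|contact"
python3 -m handwheel '[{"tx":0,"ty":0,"tz":1,"roll":0},{"tx":0,"ty":0,"tz":0,"roll":0}]'|grep -E "pos|contact"
```

```text
tool_pos: [0.484, 0.075, 0.1707]
contact_force: [0.4, 1.0, 0.0]
tool_pos: [0.4837, 0.0756, 0.1682]
contact_force: [-0.7, -0.3, -0.3]
tool_pos: [0.4832, 0.0756, 0.1665]
contact_force: [-0.5, 0.1, 0.5]
```

```bash
for k in 1; do
python3 -m handwheel '[{"tx":0,"ty":0,"tz":1,"roll":0},{"tx":0,"ty":0,"tz":1,"roll":0},{"tx":0,"ty":0,"tz":0,"roll":0}]'|grep -E "pos|contact"
python3 -m handwheel '[{"tx":0,"ty":0,"tz":1,"roll":0},{"tx":0,"ty":0,"tz":0,"roll":0}]'|grep -E "pos|contact"
python3 -m handwheel '[{"tx":0,"ty":0,"tz":1,"roll":0},{"tx":0,"ty":0,"tz":0,"roll":0}]'|grep -E "pos|contact"
done
```

```text
tool_pos: [0.483, 0.0756, 0.1641]
contact_force: [-0.5, -0.2, 0.2]
tool_pos: [0.4831, 0.0756, 0.1631]
contact_force: [0.5, 0.4, -0.2]
tool_pos: [0.4833, 0.0756, 0.163]
contact_force: [-1.3, -0.5, 4.1]
```

Contact at z 0.163, as expected. The remaining travel is about 9 mm.

```bash

python3 -m handwheel '[{"tx":0,"ty":0,"tz":1,"roll":0},{"tx":0,"ty":0,"tz":0,"roll":0}]'|grep -E "pos|contact"
python3 -m handwheel '[{"tx":0,"ty":0,"tz":1,"roll":0},{"tx":0,"ty":0,"tz":0,"roll":0}]'|grep -E "pos|contact"
python3 -m handwheel '[{"tx":0,"ty":0,"tz":1,"roll":0},{"tx":0,"ty":0,"tz":0,"roll":0}]'|grep -E "pos|contact"
```

```text
tool_pos: [0.4835, 0.0756, 0.1628]
contact_force: [-3.0, -0.2, 6.8]
tool_pos: [0.4837, 0.0756, 0.1626]
contact_force: [-5.0, -0.9, 9.7]
tool_pos: [0.4838, 0.0756, 0.1624]
contact_force: [-6.4, -0.3, 13.8]
```

```bash

python3 -m handwheel '[{"tx":0,"ty":-0.4,"tz":1,"roll":0},{"tx":0,"ty":0,"tz":0,"roll":0}]'|grep -E "pos|contact"
python3 -m handwheel '[{"tx":0,"ty":-0.4,"tz":1,"roll":0},{"tx":0,"ty":0,"tz":0,"roll":0}]'|grep -E "pos|contact"
python3 -m handwheel '[{"tx":0,"ty":0,"tz":1,"roll":0},{"tx":0,"ty":0,"tz":0,"roll":0}]'|grep -E "pos|contact"
```

```text
tool_pos: [0.4838, 0.0756, 0.1621]
contact_force: [-7.3, -0.0, 15.6]
tool_pos: [0.4836, 0.0757, 0.1608]
contact_force: [-4.0, 0.9, 11.8]
tool_pos: [0.4835, 0.0757, 0.1592]
contact_force: [-4.7, -0.8, 9.3]
```

```bash

python3 -m handwheel '[{"tx":0,"ty":-0.2,"tz":1,"roll":0},{"tx":0,"ty":0,"tz":0.5,"roll":0},{"tx":0,"ty":0,"tz":0,"roll":0}]'|grep -E "pos|contact"
python3 -m handwheel '[{"tx":0,"ty":-0.2,"tz":1,"roll":0},{"tx":0,"ty":0,"tz":0.5,"roll":0},{"tx":0,"ty":0,"tz":0,"roll":0}]'|grep -E "pos|contact"
python3 -m handwheel '[{"tx":0,"ty":0,"tz":1,"roll":0},{"tx":0,"ty":0,"tz":0,"roll":0}]'|grep -E "pos|contact"
```

```text
tool_pos: [0.4834, 0.0757, 0.1575]
contact_force: [-2.8, 0.8, 10.6]
tool_pos: [0.4833, 0.0758, 0.156]
contact_force: [-2.8, 0.3, 9.2]
tool_pos: [0.4832, 0.0758, 0.1549]
contact_force: [-2.1, 1.5, 7.9]
```

```bash

python3 -m handwheel '[{"tx":0,"ty":0,"tz":1,"roll":0},{"tx":0,"ty":0,"tz":0,"roll":0}]'|grep -E "pos|contact"
python3 -m handwheel '[{"tx":0,"ty":0,"tz":1,"roll":0},{"tx":0,"ty":0,"tz":0,"roll":0}]'|grep -E "pos|contact"
python3 -m handwheel '[{"tx":0,"ty":0,"tz":1,"roll":0},{"tx":0,"ty":0,"tz":0,"roll":0}]'|grep -E "pos|contact"
```

```text
tool_pos: [0.4833, 0.0758, 0.1542]
contact_force: [-2.9, -0.3, 11.5]
tool_pos: [0.4834, 0.0758, 0.1541]
contact_force: [-5.7, 0.3, 15.7]
tool_pos: [0.4835, 0.0758, 0.1541]
contact_force: [-8.6, 0.5, 19.9]
```

The pin is rigid at 0.154 m, the seated height. One last nudge, then I'll retreat.

```bash

python3 -m handwheel '[{"tx":0,"ty":0,"tz":1,"roll":0},{"tx":0,"ty":0,"tz":0,"roll":0}]'|grep -E "pos|contact"
python3 -m handwheel '[{"tx":0,"ty":0,"tz":-3,"roll":0},{"tx":0,"ty":0,"tz":-5,"roll":0},{"tx":0,"ty":0,"tz":-15,"roll":0},{"tx":0,"ty":0,"tz":-30,"roll":0},{"tx":0,"ty":0,"tz":-35,"roll":0},{"tx":35,"ty":0,"tz":-10,"roll":0},{"tx":40,"ty":0,"tz":0,"roll":0},{"tx":40,"ty":0,"tz":0,"roll":0},{"tx":30,"ty":0,"tz":0,"roll":0},{"tx":0,"ty":0,"tz":0,"roll":0},{"tx":0,"ty":0,"tz":0,"roll":0}]'
python3 - <<'E'
from h import *
c=[]
for n in("scene","side"):
    im,d,P,K,E=grab(n)
    Q=P.reshape(-1,3);Q=Q[(np.hypot(Q[:,0]-.482,Q[:,1]-.0753)<.018)&(Q[:,2]>.123)&(Q[:,2]<.225)];print(n,np.percentile(Q[:,2],99))
    c.append(cv2.resize(im[150:350,120:360,::-1],(400,333),interpolation=3))
cv2.imwrite("pics/f.png",np.hstack(c))
E
```

```text
tool_pos: [0.4836, 0.0758, 0.1541]
contact_force: [-10.0, 0.9, 23.9]
t: 25.32
tool_pos: [0.4924, 0.2214, 0.2455]
tool_rot: [-2.3, -2.14, 0.002]
contact_force: [0.2, -0.8, -0.9]
opening: 0.0003
grip_force: 0.0
scene 0.1413788842359383
side 0.15454978805110667
```

View pics/f.png

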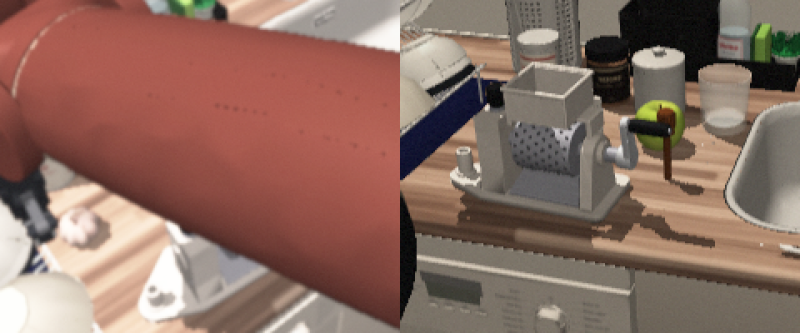

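The side view shows the pin fully down at about (493,95), its knob top at 0.1545 m, which puts the collar on the block. The crank stands near the top and the other things in view are where they were. The arm blocks the scene view, so that camera's reading doesn't count.

```bash
python3 -c "
from station import ctrl
print(ctrl.finish_job())"
```

```text
the job is handed in; nothing more can be done
None
```

The grater is locked and handed in: the pin dropped into the cross-hole, the crank came up firm at about 8 N over its running friction, and the pin is pushed fully home with its collar on the block, all in about 25 s of the 64 s allowed.

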